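# Unstack the pulled drive carriers and sort them onto their colour trays

### The arm

A 7-joint arm with a two-finger parallel gripper is mounted at the origin on the work surface. World frame = base frame: x ahead of the robot, y to its left, z up, the work surface at z = 0. Lengths are in m, angles in rad, forces in N, time in s.
With the tool pointing down it reaches from about 0.4 to 0.85 m from the base axis. Payload 10.4 kg.
Tool frame: the origin (TCP) lies midway between the tips of the shut fingers; the grasp point (between the pads) lies manip.pinch_z behind it (manip.pinch_z is the distance from the TCP to the grasp point, in m); z points along the fingers, y is the direction in which the jaws open and shut (so a half turn about z gives the same grasp; the last joint's range is limited). The gripper opens to 85 mm and grips with 20 to 120 N. Pads are 22 mm wide; open, the fingers measure 114 mm over their backs; the gripper's body (76 mm by 85 mm) begins 54 mm behind the grasp point. The pads swing forward as they close: fully open they stand 13 mm farther back than shut.
Start: joints at [1.267, 0.332, -0.065, 1.46, 0.022, 1.35, -0.088], TCP at [0.173, -0.601, 0.201] pointing down, gripper open.
Joint ranges: [-2.6, 2.6], [-0.5, 2.12], [-1.47, 1.34], [0.16, 2.42], [-1.27, 4.41], [0.06, 2.06], [-2.6, 2.6]. Speed limits (rad/s): [2.22, 2.22, 2.79, 2.79, 3.14, 3.14, 3.14].

### API

Orientations are given as a unit quaternion [x, y, z, w].
In Python, from workcell import manip gives the robot as it stands.
- The arm moves only by the shell command python3 -m handwheel 'ROWS' [FORCE]. ROWS is JSON, a list that holds one entry, the list of rows, each a list of 7 numbers: the shift along the tool's x, y, z in m, then the turn, a rotation vector about the tool's x, y, z in rad, then the finger opening in m, from 0 to 0.0854. In form: [[[tx, ty, tz, ax, ay, az, claw], ...]]. A call has 1 to 8 rows; each row is the pose to reach, as a shift and turn from the pose commanded when the call began, along the tool's axes at that moment; what a row does not reach only later rows make up. A row lasts 1/8 s, in which the tool goes at most 62.5 mm and 10.7 degrees, less where a joint would pass 70% of its speed; a pose out of reach is approached as far as the arm can. A call with a gripper value outside its range is refused whole. The fingers move at their own pace and stop on an object; FORCE is the grip in N (left out, the last holds). Time passes only in rows, so rows that repeat a pose let the fingers close. It gives the time, the measured TCP pose, the force and the opening at its end, in the units of the state.
- manip.get_obs(): the state, without advancing time (a new reading comes with each control period).
- manip.camera(name): name is "side" or "top" or "wrist"; returns the picture (400x640x3 uint8, blue, green, red); there is no depth.
- manip.calibration(name): a dict with "fx", "fy", "cx", "cy" (pixels), "view" (4x4, takes a point from world to camera coordinates); the wrist camera has in their place "tool_from_camera" (4x4, takes a point from camera to tool coordinates, whose origin is the TCP and whose axes are the flange's). Camera axes: x right, y up, looking along -z (the intrinsics and any distortion apply to the point x, -y, -z); pixel columns grow to the right and rows downward; lengths in m; the calibration is good to about 2 mm. A picture is of the moment at which its call begins: read the wrist's pose just before it. calibration takes no time and is no camera call.
- manip.hand_in(): hands the job in, once; it reports no verdict.
The state is a dict: "clock": time; "joint_pos": joint angles; "joint_velocities": joint speeds; "tau": joint torques, N m; "position": TCP position; "ee_rot": TCP orientation; "ft_force": force on the tool from outside, world axes, zero at the start; "torque": the same for the moment, N m; "grip_width": opening from 0.0 (shut) to 1.0 (fully open).
Only numpy, scipy, OpenCV 4.12 (cv2) and the standard library are available. Lean on these libraries where they do the work, as an engineer would, in place of code of your own. Each camera call takes 0.05 s, during which the arm holds its last target.

### The job

Take the cross-laid pile of four drive carriers apart and lay each one flat, vent-slot side up, on the tray whose border has its own colour: lengthwise along the tray (either end first) and fully inside the coloured border, the two upper carriers first, before the lower two are moved. Do not tip or drop any of them, and leave the screw dish and the power adapter where they are.

Things in the scene. Friction and masses are not known exactly. Their poses are not given: they have to be found in the camera images.
- drive_red: loose drive carrier, rigid aluminium bar 150 x 40 x 22 mm, 0.17 to 0.35 kg, red band round its middle and red latch end (+x), other end black. Origin: centre of underside; x along its length, y across the 40 mm width (grip here), z up (vent slots). Starts in the lower layer of the pile: lies directly on the 2 mm black mat, beside another, 45 mm gap between
- drive_blue: loose drive carrier, rigid aluminium bar 150 x 40 x 22 mm, 0.17 to 0.35 kg, blue band round its middle and blue latch end (+x), other end black. Origin: centre of underside; x along its length, y across the 40 mm width (grip here), z up (vent slots). Starts in the lower layer of the pile: lies directly on the 2 mm black mat, beside another, 45 mm gap between
- drive_yellow: loose drive carrier, rigid aluminium bar 150 x 40 x 22 mm, 0.17 to 0.35 kg, yellow band round its middle and yellow latch end (+x), other end black. Origin: centre of underside; x along its length, y across the 40 mm width (grip here), z up (vent slots). Starts in the upper layer of the pile: lies crosswise on the two lower ones (underside 24 mm above the bench), beside another, 45 mm gap between
- drive_green: loose drive carrier, rigid aluminium bar 150 x 40 x 22 mm, 0.17 to 0.35 kg, green band round its middle and green latch end (+x), other end black. Origin: centre of underside; x along its length, y across the 40 mm width (grip here), z up (vent slots). Starts in the upper layer of the pile: lies crosswise on the two lower ones (underside 24 mm above the bench), beside another, 45 mm gap between
- tray_red: flat set-down tray fixed to the bench: a plate 190 x 78 x 4 mm, grey field 174 x 62 mm inside a flush red border 8 mm wide; no walls. Origin: centre of its underside (its top is 4 mm higher); x along its length, y across, z up
- tray_blue: flat set-down tray fixed to the bench: a plate 190 x 78 x 4 mm, grey field 174 x 62 mm inside a flush blue border 8 mm wide; no walls. Origin: centre of its underside (its top is 4 mm higher); x along its length, y across, z up
- tray_yellow: flat set-down tray fixed to the bench: a plate 190 x 78 x 4 mm, grey field 174 x 62 mm inside a flush yellow border 8 mm wide; no walls. Origin: centre of its underside (its top is 4 mm higher); x along its length, y across, z up
- tray_green: flat set-down tray fixed to the bench: a plate 190 x 78 x 4 mm, grey field 174 x 62 mm inside a flush green border 8 mm wide; no walls. Origin: centre of its underside (its top is 4 mm higher); x along its length, y across, z up
- screw_dish: bystander: small steel bowl with screws in it, 72 mm across at the rim, 24 mm high, loose, beyond the pile; to be left alone. Origin: centre of its underside, z up
- adapter: bystander: black power adapter box 42 x 75 x 30 mm, loose, beyond the pile; to be left alone. Origin: centre of its underside, its 75 mm along y
Not all that is in view belongs to the job. What is shaped like the drive_red but pink or turquoise is not meant.

How it is judged:
On the way:
1. the two upper carriers (yellow and green) lie on their trays while the lower two (red and blue) are still where they began (within 40 mm) (horizontal distance between drive_yellow and tray_yellow below 0.016 m and angle between the x axis of drive_yellow and the x axis of tray_yellow, either way round below 0.2 rad and z of drive_yellow in the frame of tray_yellow between 0.001 and 0.007 m and angle between each of drive_yellow, drive_green's own z axis and vertical below 0.1 rad and linear speed of each of drive_yellow, drive_green below 0.01 m/s and angular speed of each of drive_yellow, drive_green below 0.1 rad/s and horizontal distance between drive_green and tray_green below 0.016 m and angle between the x axis of drive_green and the x axis of tray_green, either way round below 0.2 rad and z of drive_green in the frame of tray_green between 0.001 and 0.007 m and distance of each of drive_red, drive_blue from where it was at the start of the episode below 0.04 m), for 0.2 s.
At the end, for the whole second after the job is handed in: Each drive carrier lies at rest, released, flat and right side up on the tray of its own colour: its centre within 16 mm of the tray's centre (horizontally), its length within 0.2 rad of the tray's length (either way round), resting on the tray's surface (horizontal distance between drive_red and tray_red below 0.016 m and angle between the x axis of drive_red and the x axis of tray_red, either way round below 0.2 rad and z of drive_red in the frame of tray_red between 0.001 and 0.007 m and angle between each of drive_red, drive_blue, drive_yellow, drive_green's own z axis and vertical below 0.1 rad and linear speed of each of drive_red, drive_blue, drive_yellow, drive_green below 0.01 m/s and angular speed of each of drive_red, drive_blue, drive_yellow, drive_green below 0.1 rad/s and horizontal distance between drive_blue and tray_blue below 0.016 m and angle between the x axis of drive_blue and the x axis of tray_blue, either way round below 0.2 rad and z of drive_blue in the frame of tray_blue between 0.001 and 0.007 m and horizontal distance between drive_yellow and tray_yellow below 0.016 m and angle between the x axis of drive_yellow and the x axis of tray_yellow, either way round below 0.2 rad and z of drive_yellow in the frame of tray_yellow between 0.001 and 0.007 m and horizontal distance between drive_green and tray_green below 0.016 m and angle between the x axis of drive_green and the x axis of tray_green, either way round below 0.2 rad and z of drive_green in the frame of tray_green between 0.001 and 0.007 m); the robot touches nothing.
It fails at once if the screw dish is pushed aside (more than 20 mm) (distance of screw_dish from where it was at the start of the episode above 0.02 m).
It fails at once if the adapter is pushed aside (more than 20 mm) (distance of adapter from where it was at the start of the episode above 0.02 m).
It fails at once if a drive carrier is tipped (more than about 30 degrees) (angle between any of drive_red, drive_blue, drive_yellow, drive_green's own z axis and vertical above 0.5 rad).
It fails at once if a drive carrier is dropped (moves faster than 0.65 m/s while out of the fingers) ((linear speed of drive_red above 0.65 m/s and contact force between drive_red and the fingers below 0.05 N) or (linear speed of drive_blue above 0.65 m/s and contact force between drive_blue and the fingers below 0.05 N) or (linear speed of drive_yellow above 0.65 m/s and contact force between drive_yellow and the fingers below 0.05 N) or (linear speed of drive_green above 0.65 m/s and contact force between drive_green and the fingers below 0.05 N)).
It also fails if it takes over 99 s, if anything falls off the work surface, if the arm or the gripper's body presses on something with over 40 N, if the wrist force passes 120 N, or if a joint passes its speed limit or range.

## Working session

There is one attempt and no reset: what is moved stays moved. The work goes in short steps, Python scripts to look and compute and a shell command to move; the robot and the scene stay as the last step left them, time stands still between calls to the robot, and variables do not carry over. Pictures are saved under pics/ and viewed, and the job is handed in when it is done.

```bash
mkdir -p pics; ls
python3 - <<'E'
from workcell import manip
import cv2,numpy as np
o=manip.get_obs();print({k:np.round(v,3).tolist() for k,v in o.items()},manip.pinch_z)
for n in("top","side"):
    cv2.imwrite(f"pics/{n}0.png",manip.camera(n))
for n in("top","side","wrist"):
    c=manip.calibration(n);print(n,{k:np.round(v,4).tolist() for k,v in c.items()})
E
```

```text
pics
{'clock': 0.0, 'joint_pos': [1.267, 0.333, -0.065, 1.461, 0.022, 1.35, -0.089], 'joint_velocities': [-0.0, -0.0, 0.001, -0.0, 0.001, -0.001, 0.0], 'tau': [-0.001, -62.544, 0.049, -39.159, 0.016, 0.01, 0.0], 'position': [0.173, -0.6, 0.2], 'ee_rot': [0.99, 0.14, -0.0, -0.001], 'ft_force': [0.637, -0.238, 0.503], 'torque': [0.014, 0.016, -0.026], 'grip_width': 0.997} 0.0187
top {'fx': 432.3516, 'fy': 432.3516, 'cx': 325.9414, 'cy': 195.0463, 'view': [[-0.0156, -0.9998, 0.0109, 0.0112], [0.9945, -0.0144, 0.1035, -0.4399], [-0.1033, 0.0124, 0.9946, -1.0701], [0.0, 0.0, 0.0, 1.0]]}
side {'fx': 489.5717, 'fy': 489.5717, 'cx': 317.1586, 'cy': 197.8097, 'view': [[-0.9117, -0.4107, -0.0127, 0.4008], [0.3115, -0.711, 0.6304, -0.1828], [-0.2679, 0.5708, 0.7762, -1.0442], [0.0, 0.0, 0.0, 1.0]]}
wrist {'fx': 305.7246, 'fy': 305.7246, 'cx': 320.0555, 'cy': 200.8863, 'tool_from_camera': [[0.0006, 0.9656, 0.2601, 0.065], [1.0, -0.0007, 0.0005, -0.0004], [0.0006, 0.2601, -0.9656, -0.1729], [0.0, 0.0, 0.0, 1.0]]}
```

View pics/top0.png

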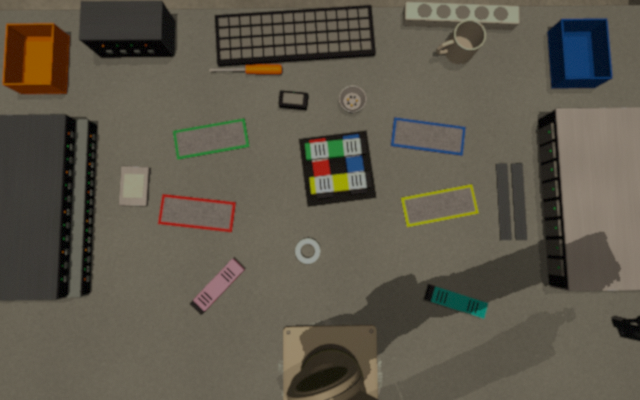

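View pics/side0.png

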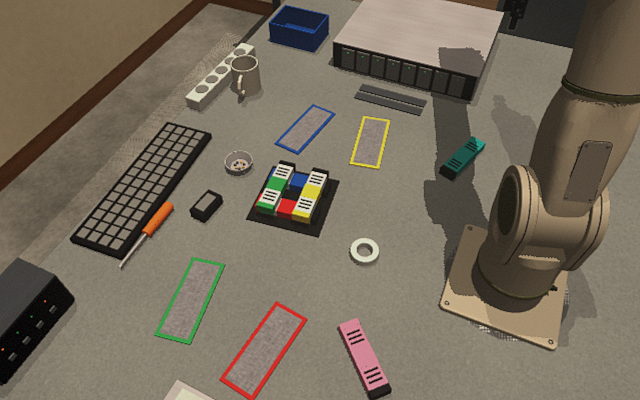

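The top view shows the four trays: green (211,138), red (198,213), blue (428,136) and yellow (440,205). The pile is at about (338,167), with green and yellow on top. The dish is at (352,99), the adapter at (293,99), and the distractors are pink and teal.

```bash
cat > h.py <<'E'
import cv2,numpy as np
from workcell import manip
from scipy.spatial.transform import Rotation as R
def cam(n):
    c=manip.calibration(n)
    K=np.array([[c['fx'],0,c['cx']],[0,c['fy'],c['cy']],[0,0,1]])
    if n=='wrist':
        o=manip.get_obs();T=np.eye(4);T[:3,:3]=R.from_quat(o['ee_rot']).as_matrix();T[:3,3]=o['position']
        M=T@np.array(c['tool_from_camera'])
    else: M=np.linalg.inv(np.array(c['view']))
    return K,M
def toplane(uv,KM,z):
    K,M=KM
    uv=np.atleast_2d(uv).astype(float)
    d=np.c_[(uv[:,0]-K[0,2])/K[0,0],-(uv[:,1]-K[1,2])/K[1,1],-np.ones(len(uv))]@M[:3,:3].T
    o=M[:3,3]
    return o+d*((z-o[2])/d[:,2])[:,None]
def hue(im,col):
    h=cv2.cvtColor(im,cv2.COLOR_BGR2HSV)
    r={'red':[(0,6),(174,180)],'yellow':[(25,34)],'green':[(50,75)],'blue':[(100,125)]}[col]
    m=np.zeros(im.shape[:2],np.uint8)
    for a,b in r: m|=cv2.inRange(h,(a,120,60),(b,255,255))
    return m
def rect(P):
    (c,s,a)=cv2.minAreaRect((P[:,:2]*1000).astype(np.float32))
    if s[0]<s[1]: a+=90
    a=(a+90)%180-90
    return np.round(c,1),np.round(sorted(s),1),round(a,1)
def trays(n,zt=.004):
    im=manip.camera(n) ;KM=cam(n)
    for c in('red','yellow','green','blue'):
        m=hue(im,c)
        cs,_=cv2.findContours(m,cv2.RETR_EXTERNAL,cv2.CHAIN_APPROX_NONE)
        for k in cs:
            if len(k)<60:continue
            P=toplane(k[:,0],KM,zt);r=rect(P)
            if 150<r[1][1]<240: print(n,c,r)
    return im
E
python3 - <<'E'
from h import *
im=trays('top');im2=trays('side')
cv2.imwrite('pics/z.png',np.hstack([cv2.resize(im[120:215,290:390],(400,380),interpolation=cv2.INTER_CUBIC),cv2.resize(im2[150:245,240:340],(400,380),interpolation=cv2.INTER_CUBIC)]))
E
```

```text
top red (array([401.5, 335.5]), array([ 79.3, 191.3]), 82.8)
top yellow (array([ 411.7, -286.9]), array([ 79.4, 191.3]), -80.0)
top green (array([594.2, 301.3]), array([ 75.6, 187.1]), -80.4)
top blue (array([ 593.3, -264.5]), array([ 75.2, 187.2]), 81.4)
top blue (array([ 826.4, -699.1]), array([126.7, 168.6]), -0.2)
side red (array([401.6, 334.5]), array([ 78.1, 190.7]), 82.8)
side yellow (array([ 413.1, -288.6]), array([ 78.3, 192.3]), -79.8)
side green (array([594.5, 301.9]), array([ 77.4, 189.2]), -80.3)
side blue (array([ 593.8, -264.9]), array([ 76.9, 190.7]), 81.0)
side blue (array([ 850.5, -753.3]), array([128. , 173.1]), -0.5)
```

View pics/z.png

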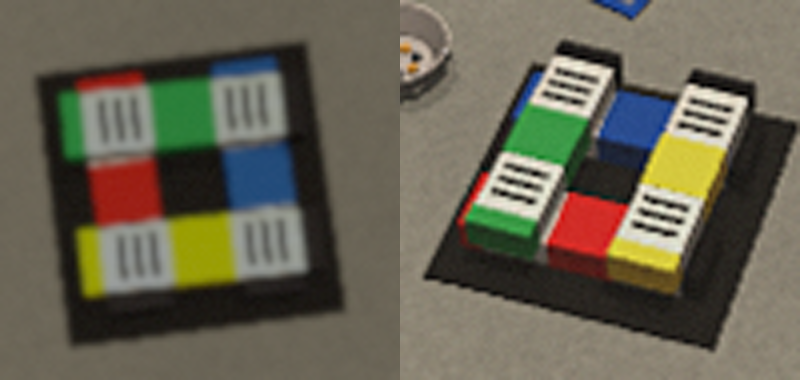

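Both views give the same tray poses to within 2 mm. Next is a rough carrier pose from the colour bands, before I move over for a wrist view.

Run:
```python
from h import *
im=manip.camera('top');KM=cam('top')
for c,z in(('green',.046),('yellow',.046),('red',.024),('blue',.024)):
    m=hue(im,c); q=np.zeros_like(m);q[125:205,298:378]=m[125:205,298:378]
    cs,_=cv2.findContours(q,cv2.RETR_EXTERNAL,cv2.CHAIN_APPROX_NONE)
    for k in cs:
        if len(k)<6: continue
        P=toplane(k[:,0],KM,z);print(c,rect(P))
o=manip.get_obs();Rm=R.from_quat(o['ee_rot']);print(np.round(Rm.as_matrix(),3))
```

```text
green (array([548.8,  50.4]), array([12.2, 41.7]), 5.0)
green (array([555.4, -20.1]), array([34.5, 44.5]), 5.1)
yellow (array([463. ,  39.6]), array([14.2, 45.9]), 4.0)
yellow (array([469.8, -30.8]), array([37. , 46.8]), 5.9)
red (array([510. ,  16.2]), array([38.9, 46.1]), -81.2)
red (array([582.3,  25.2]), array([10. , 41.6]), -82.5)
blue (array([519.3, -69. ]), array([36.1, 43.3]), -82.6)
blue (array([591.4, -61.7]), array([ 8.6, 41.4]), -84.9)
[[ 0.961  0.277 -0.   ]
 [ 0.277 -0.961  0.001]
 [-0.    -0.001 -1.   ]]
```

```bash
cat >> h.py <<'E'
def go(x,y,z,yaw):
    "tool-frame shift and turn to TCP x,y,z (m) with tool x at world yaw deg, pointing down"
    o=manip.get_obs();A=R.from_quat(o['ee_rot']);t=np.radians(yaw)
    B=R.from_matrix(np.array([[np.cos(t),np.sin(t),0],[np.sin(t),-np.cos(t),0],[0,0,-1]]))
    d=A.inv().apply(np.array([x,y,z])-o['position']);r=(A.inv()*B).as_rotvec()
    print('shift',np.round(d,4),'turn',np.round(r,3))
E
python3 -c "
from h import *
go(.513,-.025,.26,95.4)"
```

```text
shift [ 0.486  -0.4587 -0.0592] turn [-1.000e-03 -0.000e+00 -1.384e+00]
```

```bash
python3 -m handwheel '[[[0,0,-0.06,0,0,0,0.085],[0.04,-0.04,-0.06,0,0,-0.18,0.085],[0.09,-0.08,-0.06,0,0,-0.36,0.085],[0.13,-0.12,-0.06,0,0,-0.54,0.085],[0.17,-0.16,-0.06,0,0,-0.72,0.085],[0.21,-0.2,-0.06,0,0,-0.9,0.085],[0.25,-0.24,-0.06,0,0,-1.08,0.085],[0.29,-0.28,-0.06,0,0,-1.26,0.085]]]' 60; python3 -c "
from h import *
go(.513,-.025,.26,95.4)"
```

```text
clock: 1.25
position: [0.3748, -0.2494, 0.261]
ee_rot: [0.716, 0.698, -0.0, 0.0]
ft_force: [1.0, -0.3, 0.4]
grip_width: 0.995
shift [0.2277 0.1327 0.0009] turn [ 0.     0.001 -0.118]
```

```bash
python3 -m handwheel '[[[0.05,0.03,0,0,0,-0.03,0.085],[0.1,0.06,0,0,0,-0.06,0.085],[0.15,0.09,0,0,0,-0.09,0.085],[0.2,0.12,0,0,0,-0.118,0.085],[0.228,0.133,0,0,0,-0.118,0.085],[0.228,0.133,0,0,0,-0.118,0.085]]]'
python3 - <<'E'
from h import *
cv2.imwrite('pics/w1.png',manip.camera('wrist'))
E
```

```text
clock: 2.0
position: [0.5145, -0.0245, 0.2608]
ee_rot: [0.674, 0.739, 0.0, -0.0]
ft_force: [0.6, -0.6, 0.7]
grip_width: 0.992
```

View pics/w1.png

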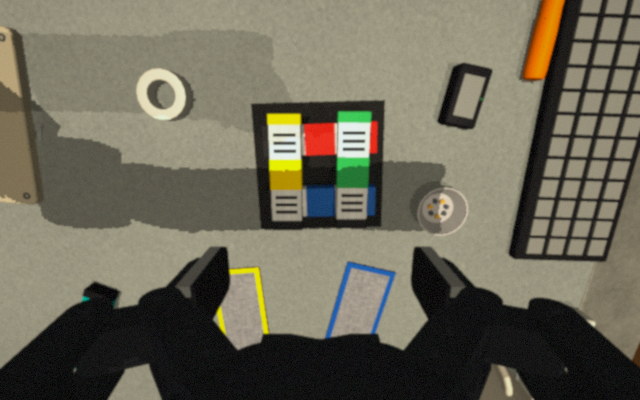

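Wrist view: the yellow carrier is at columns 267-300 with its band near (285,173). The green one is at 337-371 with its band near (353,172). The latch ends are up (+y), and red and blue show beneath.

```bash
cat >> h.py <<'E'
def bands(cols,box,n='wrist',im=None,KM=None):
    KM=KM or cam(n)
    if im is None: im=manip.camera(n)
    x0,y0,x1,y1=box
    for c,z in cols:
        m=hue(im,c);q=np.zeros_like(m);q[y0:y1,x0:x1]=m[y0:y1,x0:x1]
        cs,_=cv2.findContours(q,cv2.RETR_EXTERNAL,cv2.CHAIN_APPROX_NONE)
        for k in cs:
            if len(k)<15: continue
            r=rect(toplane(k[:,0],KM,z));print(c,r[0],r[1],r[2],'px',k[:,0].min(0),k[:,0].max(0))
E
python3 - <<'E'
from h import *
bands([('green',.046),('yellow',.046),('red',.024),('blue',.024)],(245,95,390,235))
E
```

```text
green [554.6 -21. ] [37.4 43.4] 5.2 px [336 156] [370 185]
green [548.5  49. ] [12.9 42.9] 5.2 px [337 108] [372 119]
yellow [467.9 -21. ] [19.1 43.3] 5.2 px [268 157] [302 172]
yellow [462.8  37.7] [13.  44.2] 5.2 px [266 111] [302 122]
red [508.6  15.4] [39.8 44.3] -81.8 px [304 120] [335 154]
red [579.6  24.7] [10.6 43.9] -82.4 px [370 118] [378 152]
blue [517.9 -68.7] [38.  43.7] -82.1 px [307 184] [335 215]
blue [588.6 -60.1] [10.3 42.9] -85.0 px [368 183] [376 213]
```

```bash
python3 -c "
from h import *
go(.469,-.0315,.015,95.2)"
```

```text
shift [ 0.0003 -0.0448  0.2457] turn [-0.     0.    -0.003]
```

```bash
python3 -m handwheel '[[[0,-0.045,0.02,0,0,0,0.07],[0,-0.045,0.07,0,0,0,0.07],[0,-0.045,0.12,0,0,0,0.07],[0,-0.045,0.16,0,0,0,0.07],[0,-0.045,0.17,0,0,0,0.07],[0,-0.045,0.17,0,0,0,0.07]]]' 60
python3 - <<'E'
from h import *
cv2.imwrite('pics/w2.png',manip.camera('wrist'));cv2.imwrite('pics/s2.png',cv2.resize(manip.camera('side')[110:270,200:440],(720,480)))
E
```

```text
clock: 2.85
position: [0.4694, -0.0319, 0.0915]
ee_rot: [0.676, 0.737, -0.0, 0.0]
ft_force: [0.1, -0.1, 0.1]
grip_width: 0.821
```

View pics/w2.png

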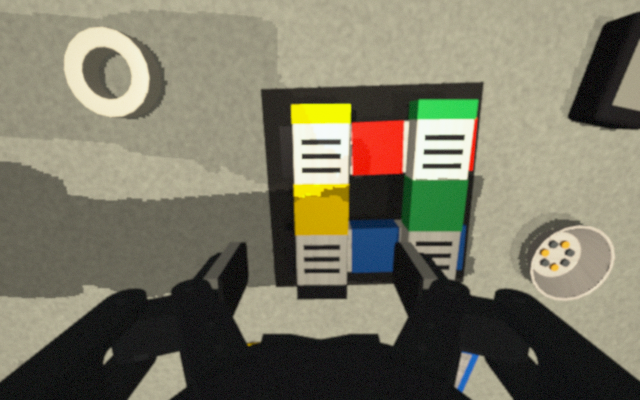

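View pics/s2.png

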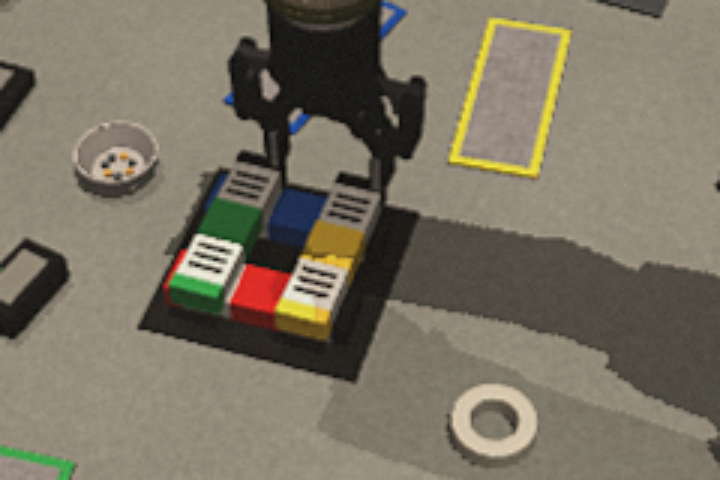

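The fingers are centred on the yellow carrier: its column centre at (320,210) matches the jaw midline. The jaws are clear of green. I'll descend and close.

```bash
python3 -m handwheel '[[[0,0,0.025,0,0,0,0.07],[0,0,0.05,0,0,0,0.07],[0,0,0.07,0,0,0,0.07],[0,0,0.076,0,0,0,0.07],[0,0,0.076,0,0,0,0.07],[0,0,0.076,0,0,0,0.04],[0,0,0.076,0,0,0,0.02],[0,0,0.076,0,0,0,0.02]]]' 60; python3 -m handwheel '[[[0,0,0,0,0,0,0.02],[0,0,0,0,0,0,0.02],[0,0,-0.01,0,0,0,0.02],[0,0,-0.02,0,0,0,0.02]]]'
```

```text
clock: 3.95
position: [0.4699, -0.0313, 0.0158]
ee_rot: [0.675, 0.737, 0.0, 0.001]
ft_force: [-2.1, -0.6, 9.3]
grip_width: 0.239
clock: 4.45
position: [0.4694, -0.0311, 0.0357]
ee_rot: [0.675, 0.738, 0.0, 0.0]
ft_force: [-0.4, -0.3, 1.1]
grip_width: 0.237
```

Run:
```python
from h import *
cv2.imwrite('pics/s3.png',cv2.resize(manip.camera('side')[110:270,200:440],(720,480)))
go(.4124,-.2878,.10,100.1)
```

```text
shift [-0.2506 -0.08   -0.0631] turn [ 0.002  0.001 -0.088]
```

View pics/s3.png

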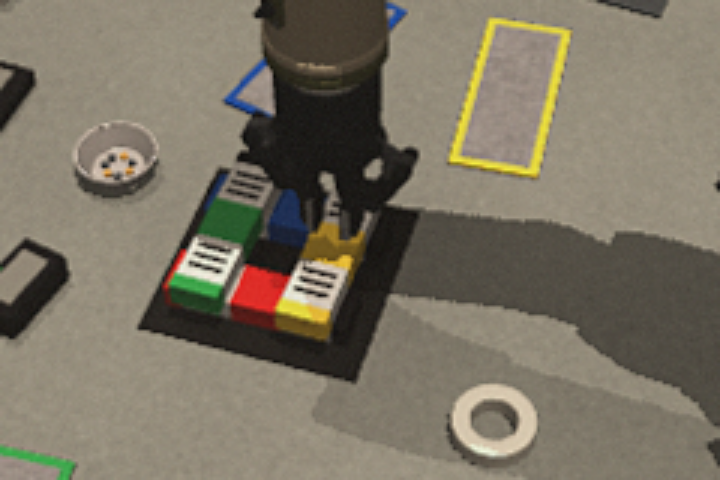

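Run:
```python
from h import *
cv2.imwrite('pics/w3.png',manip.camera('wrist'))
```

```text
(no output)
```

View pics/w3.png

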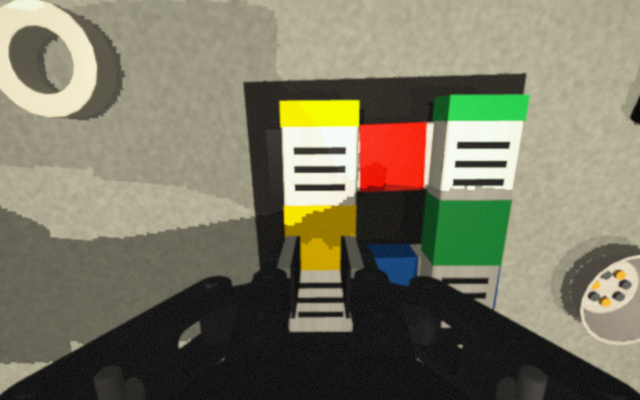

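Run:
```python
from h import *
K,M=cam('wrist')
c=manip.calibration('wrist');T=np.linalg.inv(np.array(c['tool_from_camera']))
def pj(p):
    q=T[:3,:3]@p+T[:3,3]; return np.round([K[0,2]+K[0,0]*q[0]/-q[2],K[1,2]-K[1,1]*q[1]/-q[2]],1)
for p in [(0,0,0),(0,.01,0),(0,-.01,0),(0,.02,0),(11e-3,.01,0),(11e-3,.02,0),(0,.01,-.0187),(11e-3,.01,-.0187)]: print(p,pj(np.array(p)))
im=manip.camera('wrist')
bands([('green',.046),('yellow',.046),('red',.024),('blue',.024)],(230,60,560,330),im=im)
print(manip.get_obs()['ft_force'])
cv2.imwrite('pics/w3z.png',cv2.resize(im[180:360,220:460],(800,600),interpolation=cv2.INTER_CUBIC))
```

```text
(0, 0, 0) [321.2 232.1]
(0, 0.01, 0) [337.8 232.1]
(0, -0.01, 0) [304.6 232.1]
(0, 0.02, 0) [354.4 232.1]
(0.011, 0.01, 0) [338.1 214.7]
(0.011, 0.02, 0) [355.  214.7]
(0, 0.01, -0.0187) [339.7 244.4]
(0.011, 0.01, -0.0187) [340.1 225.3]
green [550.1 -18.9] [43.  47.8] 4.1 px [422 192] [511 265]
green [544.1  47.6] [12.6 48. ] 5.1 px [433  93] [529 119]
yellow [460.5 -18.4] [11.8 27.1] 6.4 px [283 205] [331 226]
yellow [462.5  37.2] [13.8 41.9] 5.8 px [278  99] [360 127]
red [508.5  15.6] [40.1 41.9] -82.5 px [359 121] [427 192]
blue [519.4 -55. ] [30.  32.4] 7.3 px [368 244] [417 285]
[-0.798197    0.21040851 -0.38829936]
```

View pics/w3z.png

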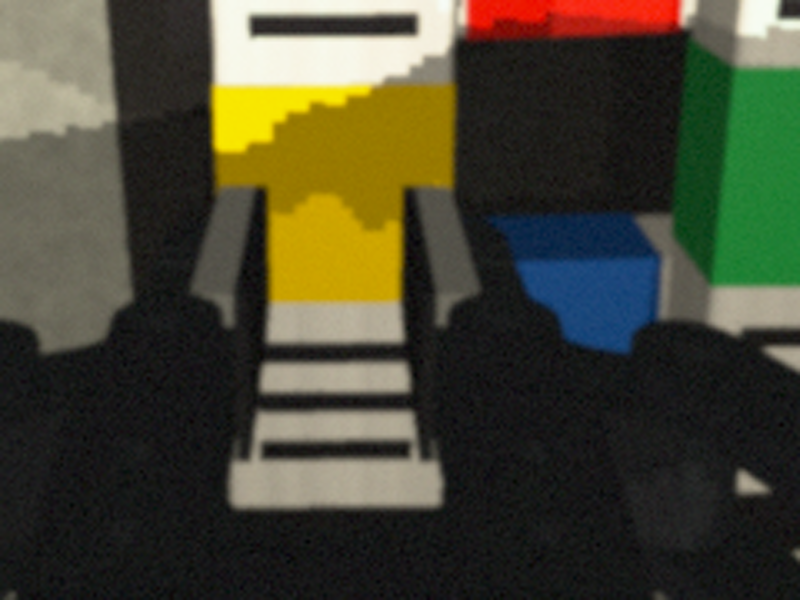

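The fingers closed above the carrier: reading 20 mm, and the tips visible over the yellow top. I'll check where the tips really sit relative to the reported TCP, using the side view.

Run:
```python
from h import *
o=manip.get_obs();A=R.from_quat(o['ee_rot'])
for n in('side','top'):
    c=manip.calibration(n);V=np.array(c['view'])
    for z in(0,-.01,-.02,-.03,-.04,-.05):
        out=[]
        for y in(-.01,.01):
            p=A.apply([0,y,z])+o['position'];q=V[:3,:3]@p+V[:3,3]
            out.append((round((c['cx']+c['fx']*q[0]/-q[2]-200)*3),round((c['cy']-c['fy']*q[1]/-q[2]-110)*3)))
        if n=='side':print(z,out)
```

```text
0 [(344, 256), (320, 250)]
-0.01 [(344, 248), (320, 242)]
-0.02 [(344, 240), (320, 234)]
-0.03 [(344, 231), (319, 225)]
-0.04 [(344, 223), (319, 217)]
-0.05 [(343, 215), (319, 208)]
```

```bash
python3 -m handwheel '[[[0,0,-0.03,0,0,0,0.02],[0,0,-0.03,0,0,0,0.07],[0,0,-0.03,0,0,0,0.07],[0,0,-0.03,0,0,0,0.07],[0,0,0.0,0,0,0,0.07],[0,0,0.02,0,0,0,0.07],[0,0,0.02,0,0,0,0.07]]]' 60;  python3 - <<'E'
from h import *
cv2.imwrite('pics/w4.png',np.hstack([cv2.resize(manip.camera('wrist')[180:400,160:480],(400,300)),cv2.resize(manip.camera('side')[140:230,260:380],(400,300))]))
E
```

```text
clock: 5.48
position: [0.4677, -0.0309, 0.0133]
ee_rot: [0.675, 0.738, -0.001, -0.002]
ft_force: [-0.2, -0.4, 0.6]
grip_width: 0.821
```

View pics/w4.png

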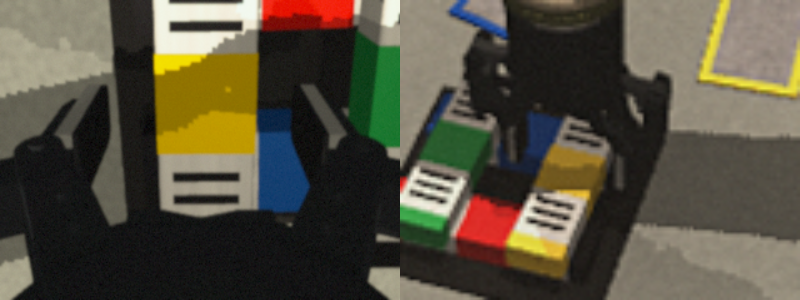

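```bash
python3 -m handwheel '[[[0,0,0.006,0,0,0,0.07],[0,0,0.012,0,0,0,0.07],[0,0,0.012,0,0,0,0.07]]]' 60;  python3 - <<'E'
from h import *
cv2.imwrite('pics/w5.png',np.hstack([cv2.resize(manip.camera('wrist')[180:400,160:480],(400,300)),cv2.resize(manip.camera('side')[140:230,260:380],(400,300))]))
E
python3 -m handwheel '[[[0,0,0,0,0,0,0.055],[0,0,0,0,0,0,0.045],[0,0,0,0,0,0,0.045]]]' 60;  python3 - <<'E'
from h import *
cv2.imwrite('pics/w6.png',np.hstack([cv2.resize(manip.camera('wrist')[180:400,160:480],(400,300)),cv2.resize(manip.camera('side')[140:230,260:380],(400,300))]))
E
```

```text
clock: 5.95
position: [0.4689, -0.0312, 0.0026]
ee_rot: [0.675, 0.738, -0.0, -0.0]
ft_force: [0.7, -0.9, -0.1]
grip_width: 0.818
clock: 6.42
position: [0.4693, -0.0312, 0.003]
ee_rot: [0.675, 0.738, 0.0, 0.0]
ft_force: [-0.1, 0.2, -0.1]
grip_width: 0.532
```

View pics/w5.png

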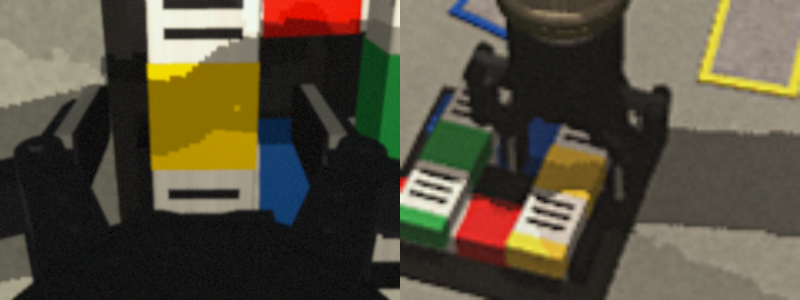

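View pics/w6.png

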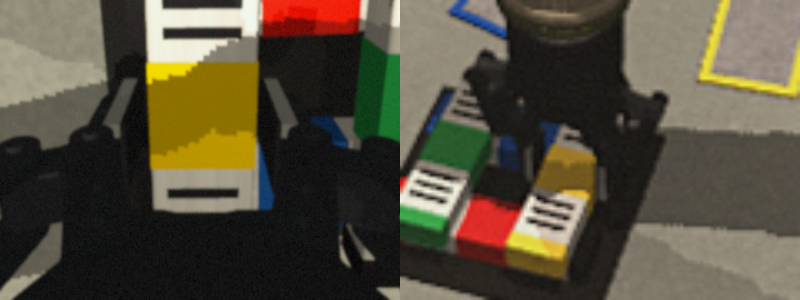

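The jaws straddle yellow, but the depth is ambiguous: the tips seem only just below its top. I'll go down in small steps and watch the force.

```bash
for i in 1 2 3 4 ; do python3 -m handwheel '[[[0,0,0.003,0,0,0,0.05],[0,0,0.003,0,0,0,0.05]]]' 60 | grep -E 'posi|ft'; done;  python3 - <<'E'
from h import *
cv2.imwrite('pics/w7.png',np.hstack([cv2.resize(manip.camera('wrist')[180:400,160:480],(400,300)),cv2.resize(manip.camera('side')[140:230,260:380],(400,300))]))
E
```

```text
position: [0.469, -0.0312, -0.0004]
ft_force: [0.5, -0.0, 0.3]
position: [0.4691, -0.0312, -0.0033]
ft_force: [1.3, -0.5, 0.0]
position: [0.469, -0.0312, -0.0063]
ft_force: [-0.2, 0.0, -0.0]
position: [0.4691, -0.0312, -0.0093]
ft_force: [-0.2, 0.2, -0.9]
```

View pics/w7.png

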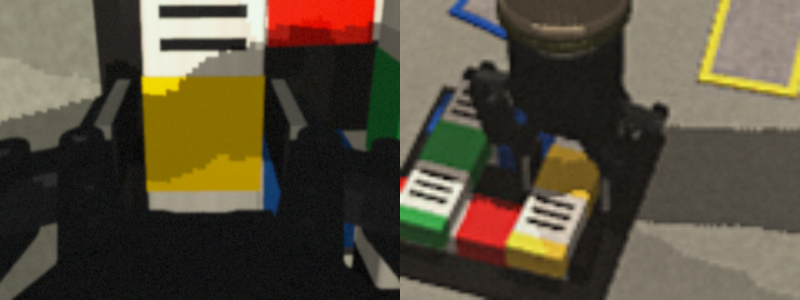

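TCP at -9 mm with no contact confirms that the real tips are about 35 mm behind the reported TCP. Closing now.

```bash
python3 -m handwheel '[[[0,0,0,0,0,0,0.035],[0,0,0,0,0,0,0.03],[0,0,0,0,0,0,0.03],[0,0,0,0,0,0,0.03]]]' 50 ; python3 -m handwheel '[[[0,0,-0.005,0,0,0,0.03],[0,0,-0.01,0,0,0,0.03],[0,0,-0.015,0,0,0,0.03],[0,0,-0.015,0,0,0,0.03]]]' 50;python3 - <<'E'
from h import *
cv2.imwrite('pics/w8.png',np.hstack([cv2.resize(manip.camera('wrist')[180:400,160:480],(400,300)),cv2.resize(manip.camera('side')[140:230,260:380],(400,300))]))
E
```

```text
clock: 8.12
position: [0.4695, -0.0312, -0.0087]
ee_rot: [0.675, 0.738, 0.0, 0.0]
ft_force: [-1.2, 0.6, 5.0]
grip_width: 0.458
clock: 8.62
position: [0.4695, -0.0313, 0.0063]
ee_rot: [0.675, 0.737, 0.0, 0.0]
ft_force: [-0.1, -0.3, -2.9]
grip_width: 0.454
```

View pics/w8.png

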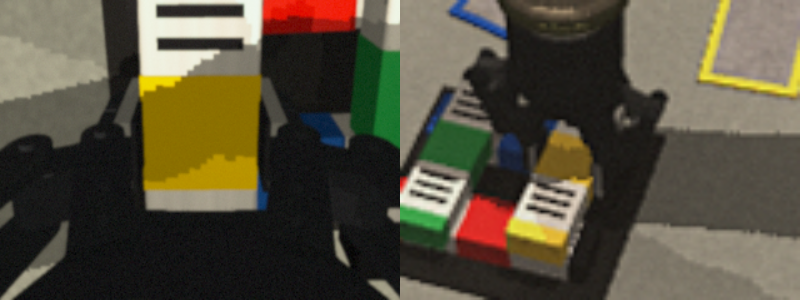

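Yellow is held at 39 mm and lifted, with 2.9 N of weight on the wrist. Carrying it to the yellow tray.

```bash
python3 -c "
from h import *
go(.4124,-.2878,.05,100.1)"
```

```text
shift [-0.2505 -0.0791 -0.0441] turn [-0.     0.    -0.088]
```

```bash
python3 -m handwheel '[[[0,0,-0.025,0,0,0,0.03],[0,0,-0.044,0,0,0,0.03],[-0.03,-0.01,-0.044,0,0,-0.02,0.03],[-0.07,-0.022,-0.044,0,0,-0.04,0.03],[-0.115,-0.036,-0.044,0,0,-0.06,0.03],[-0.16,-0.05,-0.044,0,0,-0.088,0.03],[-0.2,-0.063,-0.044,0,0,-0.088,0.03],[-0.23,-0.073,-0.044,0,0,-0.088,0.03]]]' 50; python3 -m handwheel '[[[-0.012,-0.004,0,0,0,0,0.03],[-0.02,-0.0065,0,0,0,0,0.03],[-0.02,-0.0065,0,0,0,0,0.03]]]'
python3 - <<'E'
from h import *
cv2.imwrite('pics/w9.png',manip.camera('wrist'))
go(.4124,-.2878,-.028,100.1)
E
```

```text
clock: 9.72
position: [0.4158, -0.2686, 0.0497]
ee_rot: [0.643, 0.766, -0.0, -0.0]
ft_force: [0.5, 0.1, -3.7]
grip_width: 0.456
clock: 10.1
position: [0.4141, -0.287, 0.0498]
ee_rot: [0.642, 0.767, 0.0, -0.0]
ft_force: [1.1, -0.4, -3.4]
grip_width: 0.46
shift [-0.001  -0.0021  0.0779] turn [ 0.    -0.     0.001]
```

View pics/w9.png

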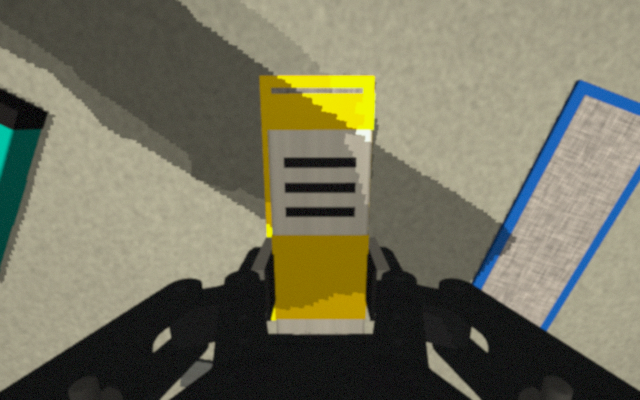

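Yellow is held straight and level, covering its tray. Lowering.

```bash
python3 -m handwheel '[[[-0.001,-0.002,0.025,0,0,0,0.03],[-0.001,-0.002,0.05,0,0,0,0.03],[-0.001,-0.002,0.065,0,0,0,0.03],[-0.001,-0.002,0.072,0,0,0,0.03],[-0.001,-0.002,0.076,0,0,0,0.03],[-0.001,-0.002,0.076,0,0,0,0.03]]]' 50;python3 -m handwheel '[[[0,0,0.001,0,0,0,0.03],[0,0,0.001,0,0,0,0.03]]]'; python3 -m handwheel '[[[0,0,0.001,0,0,0,0.03],[0,0,0.001,0,0,0,0.03]]]'
```

```text
clock: 10.9
position: [0.4123, -0.289, -0.0257]
ee_rot: [0.642, 0.767, 0.0, 0.0]
ft_force: [-0.0, -0.3, -3.1]
grip_width: 0.457
clock: 11.15
position: [0.4122, -0.2891, -0.0268]
ee_rot: [0.642, 0.766, -0.0, 0.0]
ft_force: [-0.1, -0.6, -2.9]
grip_width: 0.457
clock: 11.4
position: [0.4123, -0.2891, -0.0276]
ee_rot: [0.642, 0.767, -0.0, 0.0]
ft_force: [-1.7, 1.8, 5.3]
grip_width: 0.458
```

```bash
python3 -m handwheel '[[[0,0,0,0,0,0,0.045],[0,0,0,0,0,0,0.06],[0,0,0,0,0,0,0.07],[0,0,-0.02,0,0,0,0.07],[0,0,-0.06,0,0,0,0.07],[0,0,-0.11,0,0,0,0.07],[0,0,-0.11,0,0,0,0.07]]]'
python3 - <<'E'
from h import *
im=manip.camera('wrist');cv2.imwrite('pics/w10.png',im)
bands([('yellow',.026)],(150,0,450,300),im=im)
bands([('yellow',.004)],(150,0,450,300),im=im)
go(.5547,-.0205,.08,95.2)
E
```

```text
clock: 12.28
position: [0.4142, -0.2903, 0.0855]
ee_rot: [0.642, 0.766, -0.0, 0.003]
ft_force: [-0.3, -0.6, 0.3]
grip_width: 0.819
yellow [ 416.3 -324.2] [70.9 83.2] -79.9 px [272 197] [360 292]
yellow [ 434.  -236.9] [3.7 5.1] 55.6 px [357 139] [363 146]
yellow [ 399.4 -222.5] [1.6 4.4] 72.6 px [317 112] [320 118]
yellow [ 403.3 -220.9] [2.9 3.1] 25.0 px [322 111] [327 115]
yellow [ 388.7 -218.8] [2.8 5.8] 10.1 px [301 105] [309 109]
yellow [ 411.5 -217.2] [10.4 12.3] 10.1 px [328 103] [345 118]
yellow [ 362.8 -207.8] [1.8 3.8] 20.7 px [269  83] [274  86]
yellow [ 376.3 -204.7] [3.3 6.3] -15.2 px [287  80] [296  85]
yellow [ 411.3 -201.1] [32.8 64.1] -26.5 px [291  76] [367 133]
yellow [ 417.8 -333.7] [77.6 91.2] -79.9 px [272 197] [360 292]
yellow [ 437.2 -238.1] [4.1 5.6] 55.6 px [357 139] [363 146]
yellow [ 399.3 -222.3] [1.8 4.8] 72.6 px [317 112] [320 118]
yellow [ 403.5 -220.5] [3.2 3.4] 25.0 px [322 111] [327 115]
yellow [ 387.6 -218.3] [3.  6.3] 10.1 px [301 105] [309 109]
yellow [ 412.6 -216.6] [11.4 13.5] 10.1 px [328 103] [345 118]
yellow [ 359.2 -206.2] [2.  4.1] 20.7 px [269  83] [274  86]
yellow [ 374.1 -202.9] [3.6 6.9] -15.2 px [287  80] [296  85]
yellow [ 412.3 -198.9] [35.9 70.2] -26.5 px [291  76] [367 133]
shift [0.2402 0.1866 0.003 ] turn [0.002 0.003 0.085]
```

View pics/w10.png

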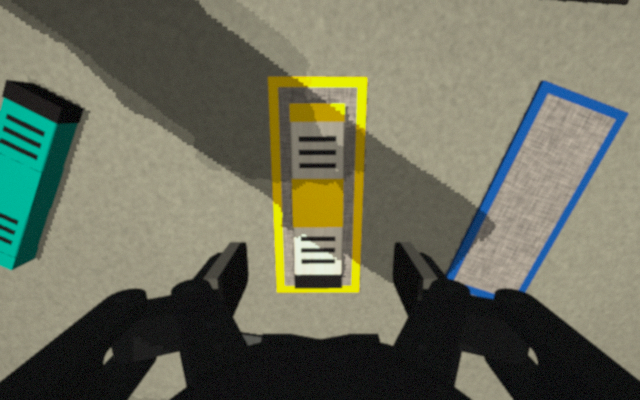

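Yellow lies flat inside its tray border. Next is green.

```bash
python3 -m handwheel '[[[0.05,0.04,0,0,0,0.03,0.07],[0.1,0.08,0,0,0,0.05,0.07],[0.15,0.12,0,0,0,0.085,0.07],[0.19,0.15,0,0,0,0.085,0.07],[0.225,0.177,0,0,0,0.085,0.07],[0.24,0.1865,0,0,0,0.085,0.07],[0.24,0.1865,0.01,0,0,0.085,0.07],[0.24,0.1865,0.01,0,0,0.085,0.07]]]'
python3 - <<'E'
from h import *
im=manip.camera('wrist');cv2.imwrite('pics/w11.png',im)
bands([('green',.046),('red',.024),('blue',.024)],(150,0,450,300),im=im)
im=manip.camera('top');KM=cam('top')
m=hue(im,'yellow');cv2.imwrite('pics/t11.png',cv2.resize(im[160:240,380:500],(720,480),interpolation=cv2.INTER_CUBIC))
bands([('yellow',.026)],(380,160,500,240),im=im,KM=KM)
go(.5547,-.0205,-.01,95.2)
E
```

```text
clock: 13.32
position: [0.5522, -0.022, 0.0702]
ee_rot: [0.675, 0.738, -0.001, -0.001]
ft_force: [0.3, -1.3, -0.3]
grip_width: 0.821
green [555.5 -21.2] [38.6 41.4] 6.3 px [295 191] [356 245]
green [549.6  48.1] [12.5 41.9] 5.1 px [293 101] [360 122]
red [509.5  15.3] [40.  42.8] -82.8 px [235 123] [295 184]
red [579.9  24.4] [11.7 42.6] -83.1 px [357 120] [373 180]
blue [517.5 -66.5] [38.9 49.7] -84.8 px [246 230] [296 288]
blue [588.1 -58.7] [12.1 48.8] -84.2 px [354 229] [370 286]
yellow [ 412.4 -288.4] [37.6 42.5] 10.2 px [434 195] [451 213]
yellow [ 414.2 -304.8] [ 77.9 138.7] -80.0 px [419 184] [478 222]
shift [0.0013 0.002  0.0814] turn [-0.001  0.001 -0.002]
```

View pics/w11.png

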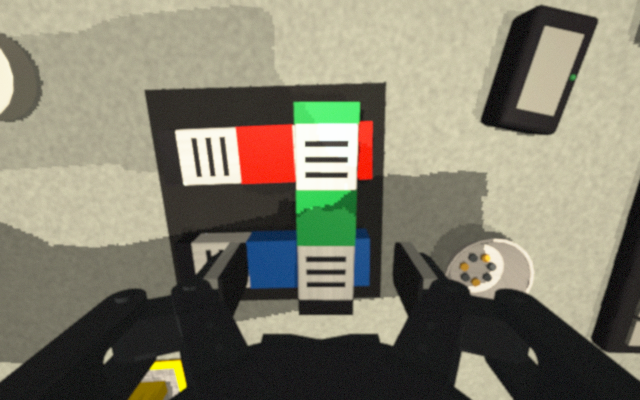

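View pics/t11.png

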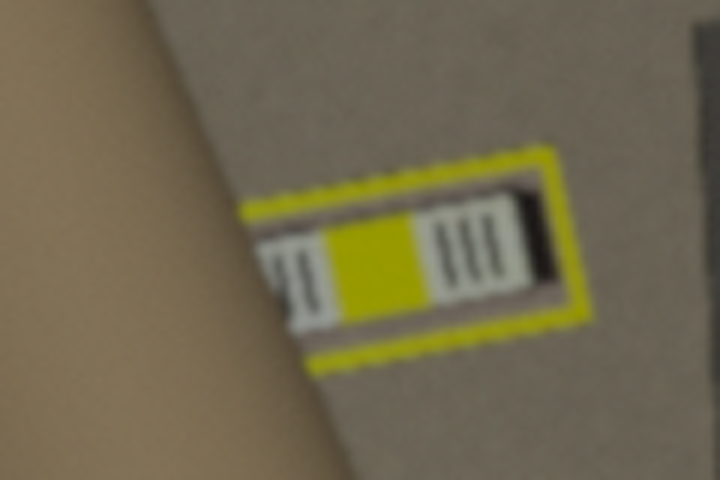

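Top view: the yellow band is at (412.4,-288.4) against a tray centre of (412,-288). Green is centred under the jaws at column ~327. Grasping it.

```bash
python3 -m handwheel '[[[0.001,0.003,0.02,0,0,0,0.065],[0.001,0.003,0.045,0,0,0,0.06],[0.001,0.003,0.065,0,0,0,0.06],[0.001,0.003,0.076,0,0,0,0.06],[0.001,0.003,0.0795,0,0,0,0.06],[0.001,0.003,0.0795,0,0,0,0.06]]]';python3 -m handwheel '[[[0,0,0,0,0,0,0.045],[0,0,0,0,0,0,0.035],[0,0,0,0,0,0,0.03],[0,0,0,0,0,0,0.03],[0,0,0,0,0,0,0.03]]]' 50
```

```text
clock: 14.18
position: [0.5568, -0.0186, -0.0073]
ee_rot: [0.674, 0.739, 0.0, 0.0]
ft_force: [1.0, 0.1, -0.2]
grip_width: 0.7
clock: 14.8
position: [0.5571, -0.0187, -0.0067]
ee_rot: [0.674, 0.739, 0.0, 0.001]
ft_force: [-1.1, -0.4, 5.8]
grip_width: 0.456
```

```bash
python3 -m handwheel '[[[0,0,-0.01,0,0,0,0.03],[0,0,-0.03,0,0,0,0.03],[0,0,-0.055,0,0,0,0.03],[0,0,-0.065,0,0,0,0.03],[0,0,-0.065,0,0,0,0.03]]]' 50;  python3 - <<'E'
from h import *
cv2.imwrite('pics/s12.png',manip.camera('side'))
go(.5939,.3039,.058,99.6)
E
```

```text
clock: 15.42
position: [0.557, -0.0188, 0.0583]
ee_rot: [0.674, 0.738, 0.0, 0.001]
ft_force: [0.4, -1.4, -2.5]
grip_width: 0.459
shift [ 0.318   0.0666 -0.0007] turn [ 0.     0.    -0.077]
```

View pics/s12.png

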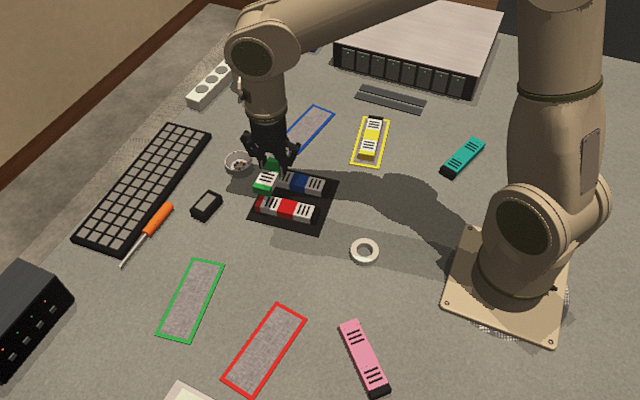

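Green is lifted cleanly at (268,175). Red and blue are still in place, and yellow is on its tray at (371,140).

```bash
python3 -m handwheel '[[[0.025,0.005,0,0,0,-0.02,0.03],[0.065,0.013,0,0,0,-0.04,0.03],[0.11,0.023,0,0,0,-0.06,0.03],[0.16,0.033,0,0,0,-0.077,0.03],[0.21,0.044,0,0,0,-0.077,0.03],[0.26,0.054,0,0,0,-0.077,0.03],[0.295,0.062,0,0,0,-0.077,0.03],[0.31,0.065,0,0,0,-0.077,0.03]]]' 50; python3 -m handwheel '[[[0.008,0.002,0,0,0,0,0.03],[0.008,0.002,0,0,0,0,0.03]]]'
python3 - <<'E'
from h import *
im=manip.camera('wrist');cv2.imwrite('pics/w13.png',im)
go(.5939,.3039,-.0247,99.6)
E
```

```text
clock: 16.48
position: [0.5917, 0.2985, 0.056]
ee_rot: [0.644, 0.765, -0.001, -0.001]
ft_force: [-0.6, 1.0, -3.5]
grip_width: 0.459
clock: 16.73
position: [0.5937, 0.3034, 0.0569]
ee_rot: [0.645, 0.764, -0.0, 0.0]
ft_force: [-0.6, -0.4, -2.3]
grip_width: 0.461
shift [0.0012 0.0001 0.0818] turn [-0.     0.001 -0.001]
```

View pics/w13.png

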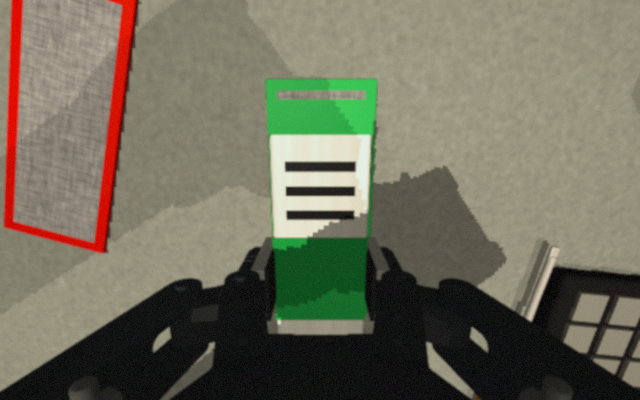

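```bash
python3 -m handwheel '[[[0,0,0.025,0,0,0,0.03],[0,0,0.05,0,0,0,0.03],[0,0,0.068,0,0,0,0.03],[0,0,0.077,0,0,0,0.03],[0,0,0.081,0,0,0,0.03],[0,0,0.081,0,0,0,0.03]]]' 50;python3 -m handwheel '[[[0,0,0.001,0,0,0,0.03],[0,0,0.001,0,0,0,0.03]]]'; python3 -m handwheel '[[[0,0,0.001,0,0,0,0.03],[0,0,0.001,0,0,0,0.03]]]'
```

```text
clock: 17.52
position: [0.594, 0.3043, -0.0232]
ee_rot: [0.645, 0.764, 0.0, 0.0]
ft_force: [-0.5, -0.2, -2.3]
grip_width: 0.458
clock: 17.77
position: [0.5939, 0.3043, -0.0242]
ee_rot: [0.645, 0.764, 0.0, 0.0]
ft_force: [0.0, -0.3, -2.3]
grip_width: 0.455
clock: 18.02
position: [0.5937, 0.3041, -0.0256]
ee_rot: [0.645, 0.764, -0.0, 0.0]
ft_force: [-0.5, 0.9, -2.0]
grip_width: 0.459
```

```bash
python3 -m handwheel '[[[0,0,0.001,0,0,0,0.03],[0,0,0.001,0,0,0,0.03]]]'
```

```text
clock: 18.27
position: [0.5938, 0.3042, -0.0266]
ee_rot: [0.645, 0.764, 0.0, 0.0]
ft_force: [-0.6, -0.6, -2.0]
grip_width: 0.458
```

```bash
python3 -m handwheel '[[[0,0,0.001,0,0,0,0.03],[0,0,0.001,0,0,0,0.03]]]'
```

```text
clock: 18.52
position: [0.5938, 0.3042, -0.0267]
ee_rot: [0.645, 0.764, -0.0, 0.0]
ft_force: [-2.9, -2.6, 8.0]
grip_width: 0.457
```

Contact at 8 N. Releasing and lifting, then heading back over the pile.

```bash
python3 -m handwheel '[[[0,0,0,0,0,0,0.045],[0,0,0,0,0,0,0.06],[0,0,0,0,0,0,0.07],[0,0,-0.02,0,0,0,0.07],[0,0,-0.06,0,0,0,0.07],[0,0,-0.12,0,0,0,0.07],[0,0,-0.12,0,0,0,0.07]]]'
python3 - <<'E'
from h import *
cv2.imwrite('pics/w14.png',manip.camera('wrist'))
E
python3 -c "
from h import *
go(.514,-.025,.2,6.5);go(.51,.016,.12,6.5)"
```

```text
clock: 19.4
position: [0.5962, 0.3065, 0.0995]
ee_rot: [0.645, 0.764, 0.005, 0.002]
ft_force: [0.1, -0.3, -0.9]
grip_width: 0.817
shift [-0.312  -0.1347 -0.1048] turn [ 0.003 -0.006  1.625]
shift [-0.271  -0.1322 -0.0248] turn [ 0.003 -0.006  1.625]
```

View pics/w14.png

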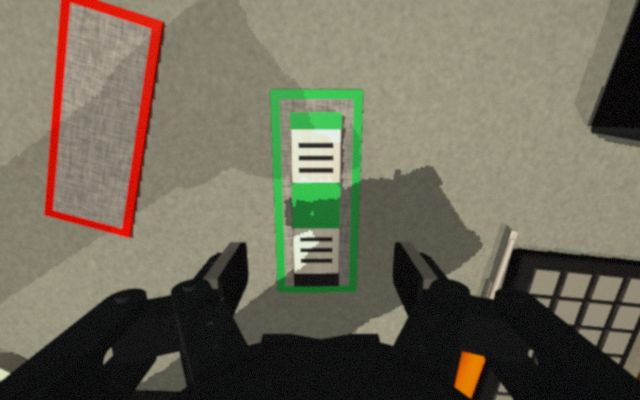

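Green lies inside its tray border. Now turning toward the lower pair, red first.

```bash
python3 -m handwheel '[[[-0.03,-0.015,-0.025,0,0,0.18,0.07],[-0.07,-0.035,-0.025,0,0,0.36,0.07],[-0.11,-0.055,-0.025,0,0,0.54,0.07],[-0.15,-0.075,-0.025,0,0,0.72,0.07],[-0.19,-0.095,-0.025,0,0,0.9,0.07],[-0.23,-0.115,-0.025,0,0,1.08,0.07],[-0.255,-0.125,-0.025,0,0,1.26,0.07],[-0.271,-0.132,-0.025,0,0,1.44,0.07]]]'; python3 -c "
from h import *
go(.51,.016,.12,7)"
```

```text
clock: 20.45
position: [0.508, 0.0132, 0.1171]
ee_rot: [0.989, 0.145, -0.0, 0.0]
ft_force: [-0.7, -0.1, -0.7]
grip_width: 0.821
shift [ 0.0027 -0.0021 -0.0029] turn [0.    0.001 0.169]
```

```bash
python3 -m handwheel '[[[0.002,-0.002,0,0,0,0.169,0.07],[0.002,-0.002,0,0,0,0.169,0.07],[0.002,-0.002,0,0,0,0.169,0.07]]]'
python3 - <<'E'
from h import *
im=manip.camera('wrist');cv2.imwrite('pics/w15.png',im)
bands([('red',.024),('blue',.024)],(150,0,560,300),im=im)
im=manip.camera('top');KM=cam('top')
cv2.imwrite('pics/t15.png',cv2.resize(im[90:250,150:490],(800,376)))
bands([('green',.026)],(165,110,260,165),im=im,KM=KM)
E
```

```text
clock: 20.82
position: [0.51, 0.0177, 0.1172]
ee_rot: [0.998, 0.067, -0.0, -0.0]
ft_force: [-0.7, -0.5, -0.0]
grip_width: 0.824
red [509.   15.6] [39.7 43. ] -82.3 px [299 173] [347 216]
red [577.8  24.4] [13.7 42.7] -82.3 px [298 106] [349 123]
blue [519.3 -67.9] [40.6 45.9] -83.7 px [390 173] [444 218]
blue [587.2 -59.9] [13.  46.1] -82.3 px [397 109] [452 125]
blue [ 594.4 -159.3] [28.8 72.2] 19.2 px [525  76] [559 163]
green [588.9 295.8] [ 74.1 183.5] -80.4 px [174 119] [248 158]
```

View pics/w15.png

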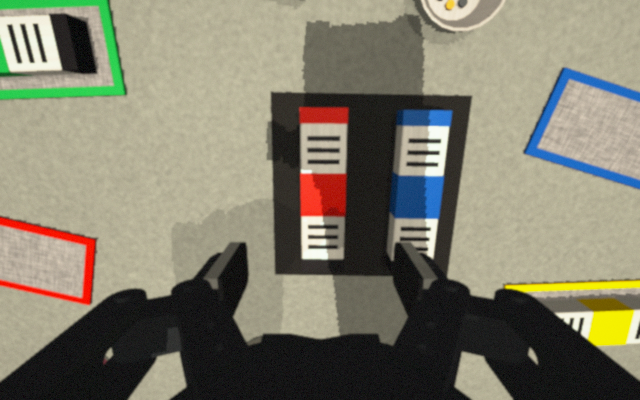

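View pics/t15.png

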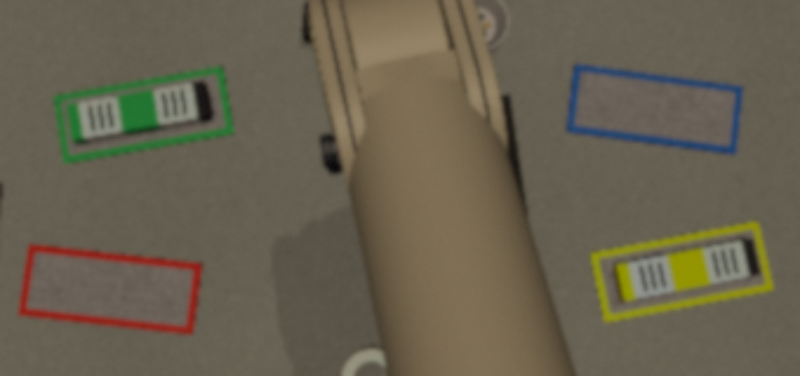

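Both upper carriers lie in their trays, and red and blue haven't moved. The red band is at (509,15.6). Descending on red.

```bash
python3 -c "
from h import *
go(.509,.0156,-.027,7.4)"; python3 -m handwheel '[[[-0.001,0.002,0.03,0,0,0,0.065],[-0.001,0.002,0.07,0,0,0,0.06],[-0.001,0.002,0.1,0,0,0,0.06],[-0.001,0.002,0.125,0,0,0,0.06],[-0.001,0.002,0.136,0,0,0,0.06],[-0.001,0.002,0.136,0,0,0,0.06]]]'
```

```text
shift [-0.0013  0.0019  0.1442] turn [-0.     0.     0.004]
clock: 21.68
position: [0.5092, 0.0154, -0.0188]
ee_rot: [0.998, 0.065, -0.0, -0.0]
ft_force: [0.0, -0.6, -0.5]
grip_width: 0.704
```

```bash
python3 -m handwheel '[[[0,0,0.004,0,0,0,0.06],[0,0,0.008,0,0,0,0.06],[0,0,0.008,0,0,0,0.06]]]';python3 -m handwheel '[[[0,0,0,0,0,0,0.045],[0,0,0,0,0,0,0.035],[0,0,0,0,0,0,0.03],[0,0,0,0,0,0,0.03],[0,0,0,0,0,0,0.03]]]' 50
```

```text
clock: 22.05
position: [0.5095, 0.0152, -0.0265]
ee_rot: [0.998, 0.065, 0.0, 0.0]
ft_force: [-0.4, -0.2, -1.0]
grip_width: 0.704
clock: 22.68
position: [0.5098, 0.0152, -0.0262]
ee_rot: [0.998, 0.065, 0.0, 0.0]
ft_force: [-1.9, -0.2, 6.8]
grip_width: 0.454
```

```bash
python3 -m handwheel '[[[0,0,-0.01,0,0,0,0.03],[0,0,-0.03,0,0,0,0.03],[0,0,-0.055,0,0,0,0.03],[0,0,-0.075,0,0,0,0.03],[0,0,-0.08,0,0,0,0.03]]]' 50;  python3 - <<'E'
from h import *
im=manip.camera('wrist');cv2.imwrite('pics/w16.png',im)
go(.4015,.335,.054,82.8)
E
```

```text
clock: 23.3
position: [0.5101, 0.0154, 0.0546]
ee_rot: [0.998, 0.065, 0.001, 0.0]
ft_force: [0.2, 0.1, -4.4]
grip_width: 0.459
shift [-6.61e-02 -3.31e-01  2.00e-04] turn [ 1.000e-03 -1.000e-03 -1.315e+00]
```

View pics/w16.png

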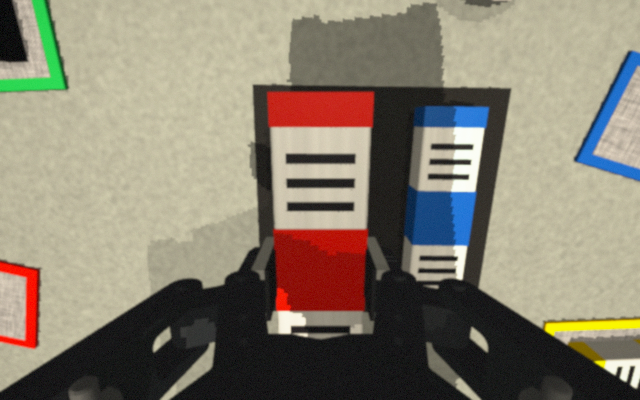

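Red is held straight, and blue is undisturbed. Carrying it to the red tray.

```bash
python3 -m handwheel '[[[-0.005,-0.025,0,0,0,-0.12,0.03],[-0.013,-0.065,0,0,0,-0.29,0.03],[-0.022,-0.11,0,0,0,-0.46,0.03],[-0.031,-0.155,0,0,0,-0.63,0.03],[-0.04,-0.2,0,0,0,-0.8,0.03],[-0.049,-0.245,0,0,0,-0.97,0.03],[-0.057,-0.285,0,0,0,-1.14,0.03],[-0.064,-0.32,0,0,0,-1.27,0.03]]]' 50; python3 -c "
from h import *
go(.4015,.335,.054,82.8)"
```

```text
clock: 24.35
position: [0.4033, 0.3254, 0.0525]
ee_rot: [0.763, 0.646, -0.001, -0.0]
ft_force: [0.4, 0.5, -2.1]
grip_width: 0.455
shift [ 0.0092 -0.0034 -0.0015] turn [-0.001  0.001 -0.04 ]
```

```bash
python3 -m handwheel '[[[0.009,-0.003,0,0,0,-0.04,0.03],[0.009,-0.003,0,0,0,-0.04,0.03]]]' 50; python3 -c "
from h import *
go(.4015,.335,-.0225,82.8)"
```

```text
clock: 24.6
position: [0.4028, 0.3335, 0.0526]
ee_rot: [0.752, 0.659, -0.001, -0.0]
ft_force: [1.2, -1.1, -2.7]
grip_width: 0.455
shift [ 0.0013 -0.0014  0.0751] turn [-0.001  0.001 -0.005]
```

```bash
python3 -m handwheel '[[[0.001,-0.001,0.025,0,0,0,0.03],[0.001,-0.001,0.045,0,0,0,0.03],[0.001,-0.001,0.06,0,0,0,0.03],[0.001,-0.001,0.069,0,0,0,0.03],[0.001,-0.001,0.074,0,0,0,0.03],[0.001,-0.001,0.074,0,0,0,0.03]]]' 50;python3 -m handwheel '[[[0,0,0.001,0,0,0,0.03],[0,0,0.001,0,0,0,0.03]]]'
```

```text
clock: 25.35
position: [0.4024, 0.3349, -0.0206]
ee_rot: [0.752, 0.659, 0.0, 0.0]
ft_force: [-0.2, 0.5, -2.4]
grip_width: 0.454
clock: 25.6
position: [0.4026, 0.335, -0.0213]
ee_rot: [0.752, 0.659, 0.0, 0.0]
ft_force: [0.7, -0.2, -2.7]
grip_width: 0.455
```

```bash
python3 -m handwheel '[[[0,0,0.002,0,0,0,0.03],[0,0,0.002,0,0,0,0.03]]]';python3 -m handwheel '[[[0,0,0.001,0,0,0,0.03],[0,0,0.001,0,0,0,0.03]]]'
```

```text
clock: 25.85
position: [0.4023, 0.3347, -0.0237]
ee_rot: [0.752, 0.659, -0.0, 0.0]
ft_force: [0.3, -0.1, -3.6]
grip_width: 0.456
clock: 26.1
position: [0.4024, 0.3348, -0.0242]
ee_rot: [0.752, 0.659, -0.0, 0.0]
ft_force: [-1.3, -2.4, 4.9]
grip_width: 0.459
```

Contact. Releasing, lifting and checking.

```bash
python3 -m handwheel '[[[0,0,0,0,0,0,0.045],[0,0,0,0,0,0,0.06],[0,0,0,0,0,0,0.07],[0,0,-0.02,0,0,0,0.07],[0,0,-0.06,0,0,0,0.07],[0,0,-0.12,0,0,0,0.07],[0,0,-0.14,0,0,0,0.07]]]'
python3 - <<'E'
from h import *
cv2.imwrite('pics/w17.png',manip.camera('wrist'))
go(.5185,-.068,.115,7.2)
E
```

```text
clock: 26.98
position: [0.4034, 0.3365, 0.12]
ee_rot: [0.752, 0.66, 0.003, 0.001]
ft_force: [0.7, 0.7, -0.7]
grip_width: 0.82
shift [-0.3862  0.1664  0.0052] turn [ 0.002 -0.007  1.315]
```

View pics/w17.png

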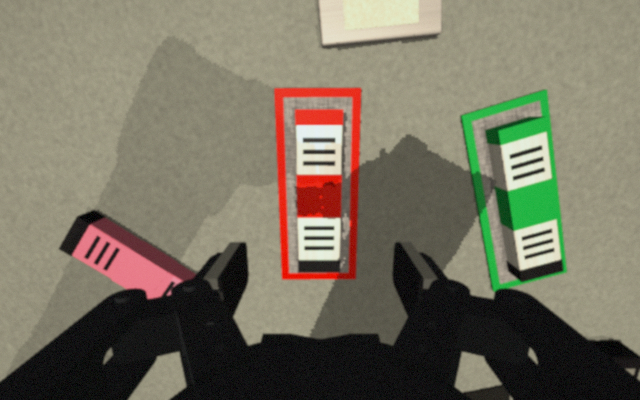

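Red is centred in its tray around (320,190). On to blue.

```bash
python3 -m handwheel '[[[-0.04,0.017,0,0,0,0.16,0.07],[-0.09,0.039,0,0,0,0.33,0.07],[-0.14,0.06,0,0,0,0.5,0.07],[-0.19,0.082,0,0,0,0.67,0.07],[-0.24,0.103,0,0,0,0.84,0.07],[-0.29,0.125,0,0,0,1.01,0.07],[-0.335,0.144,0,0,0,1.18,0.07],[-0.37,0.159,0,0,0,1.315,0.07]]]'; python3 -m handwheel '[[[-0.016,-0.007,0,0,0,0,0.07],[-0.016,-0.007,0,0,0,0,0.07]]]' >/dev/null;python3 -c "
from h import *
go(.5185,-.068,.115,7.2)"
```

```text
clock: 28.02
position: [0.5115, -0.055, 0.1153]
ee_rot: [0.998, 0.059, -0.0, 0.0]
ft_force: [0.3, -0.4, -1.0]
grip_width: 0.821
shift [0.0218 0.0232 0.0002] turn [-0.     0.001 -0.001]
```

```bash
python3 -m handwheel '[[[0.022,0.023,0,0,0,0,0.07],[0.022,0.023,0,0,0,0,0.07],[0.022,0.023,0,0,0,0,0.07]]]'
python3 - <<'E'
from h import *
im=manip.camera('wrist');cv2.imwrite('pics/w18.png',im)
bands([('blue',.024)],(250,0,400,300),im=im)
go(.518,-.068,-.027,7.2)
E
```

```text
clock: 28.65
position: [0.5194, -0.0671, 0.1152]
ee_rot: [0.998, 0.063, -0.0, -0.0]
ft_force: [-0.4, 0.1, 0.5]
grip_width: 0.82
blue [517.9 -69.8] [37.7 41.9] -82.7 px [300 175] [347 216]
blue [587.6 -61.6] [12.8 41. ] -82.7 px [300 106] [349 122]
shift [-0.0013  0.0009  0.1423] turn [-0.  0.  0.]
```

View pics/w18.png

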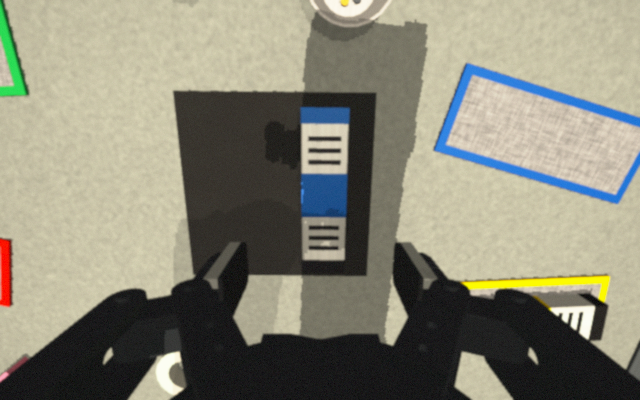

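Blue is at (518,-69.5). The shift is x -1.5 mm, y +2.5 mm. Descending.

```bash
python3 -m handwheel '[[[-0.001,0.0025,0.03,0,0,0,0.065],[-0.001,0.0025,0.07,0,0,0,0.06],[-0.001,0.0025,0.1,0,0,0,0.06],[-0.001,0.0025,0.125,0,0,0,0.06],[-0.001,0.0025,0.137,0,0,0,0.06],[-0.001,0.0025,0.142,0,0,0,0.06],[-0.001,0.0025,0.142,0,0,0,0.06]]]';python3 -m handwheel '[[[0,0,0,0,0,0,0.045],[0,0,0,0,0,0,0.035],[0,0,0,0,0,0,0.03],[0,0,0,0,0,0,0.03],[0,0,0,0,0,0,0.03]]]' 50
```

```text
clock: 29.58
position: [0.5192, -0.0704, -0.0261]
ee_rot: [0.998, 0.062, 0.0, 0.0]
ft_force: [0.3, -0.3, -0.6]
grip_width: 0.704
clock: 30.2
position: [0.5196, -0.0705, -0.0256]
ee_rot: [0.998, 0.062, 0.001, 0.0]
ft_force: [-2.4, 0.5, 6.9]
grip_width: 0.451
```

```bash
python3 -m handwheel '[[[0,0,-0.01,0,0,0,0.03],[0,0,-0.03,0,0,0,0.03],[0,0,-0.055,0,0,0,0.03],[0,0,-0.075,0,0,0,0.03],[0,0,-0.08,0,0,0,0.03]]]' 50;  python3 - <<'E'
from h import *
im=manip.camera('wrist');cv2.imwrite('pics/w19.png',im)
go(.5935,-.2647,.054,81.2)
E
```

```text
clock: 30.82
position: [0.5196, -0.0707, 0.0549]
ee_rot: [0.998, 0.062, 0.001, 0.0]
ft_force: [0.1, -0.3, -4.2]
grip_width: 0.457
shift [0.0495 0.2018 0.0008] turn [ 2.000e-03 -1.000e-03 -1.292e+00]
```

View pics/w19.png

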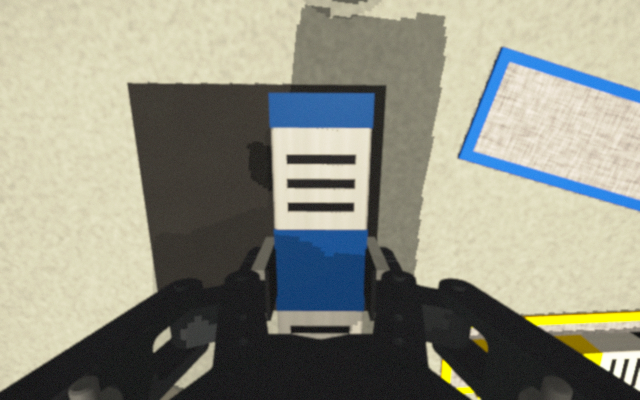

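```bash
python3 -m handwheel '[[[0.004,0.015,0,0,0,-0.12,0.03],[0.011,0.045,0,0,0,-0.29,0.03],[0.018,0.075,0,0,0,-0.46,0.03],[0.025,0.105,0,0,0,-0.63,0.03],[0.032,0.132,0,0,0,-0.8,0.03],[0.039,0.16,0,0,0,-0.97,0.03],[0.045,0.185,0,0,0,-1.14,0.03],[0.05,0.2,0,0,0,-1.29,0.03]]]' 50; python3 -c "
from h import *
go(.5938,-.263,.054,81.2)"
```

```text
clock: 31.88
position: [0.5927, -0.2642, 0.0519]
ee_rot: [0.759, 0.651, -0.001, -0.001]
ft_force: [-0.1, 0.2, -3.4]
grip_width: 0.456
shift [ 0.0014  0.0009 -0.0021] turn [-0.002 -0.     0.001]
```

```bash
python3 -m handwheel '[[[0.001,0.001,0.025,0,0,0,0.03],[0.001,0.001,0.045,0,0,0,0.03],[0.001,0.001,0.06,0,0,0,0.03],[0.001,0.001,0.069,0,0,0,0.03],[0.001,0.001,0.074,0,0,0,0.03],[0.001,0.001,0.074,0,0,0,0.03]]]' 50;python3 -m handwheel '[[[0,0,0.001,0,0,0,0.03],[0,0,0.001,0,0,0,0.03]]]'
```

```text
clock: 32.62
position: [0.5946, -0.2619, -0.0205]
ee_rot: [0.76, 0.65, -0.0, 0.0]
ft_force: [1.1, 1.1, -3.5]
grip_width: 0.457
clock: 32.88
position: [0.5948, -0.262, -0.0211]
ee_rot: [0.76, 0.65, 0.0, 0.0]
ft_force: [0.0, 0.3, -3.5]
grip_width: 0.458
```

```bash
python3 -m handwheel '[[[0,0,0.0015,0,0,0,0.03],[0,0,0.0015,0,0,0,0.03]]]';python3 -m handwheel '[[[0,0,0.001,0,0,0,0.03],[0,0,0.001,0,0,0,0.03]]]'
```

```text
clock: 33.12
position: [0.5944, -0.2619, -0.0231]
ee_rot: [0.76, 0.65, -0.0, -0.0]
ft_force: [-0.4, 0.1, -3.4]
grip_width: 0.457
clock: 33.38
position: [0.5946, -0.262, -0.0235]
ee_rot: [0.76, 0.65, -0.0, 0.0]
ft_force: [-4.0, 0.2, 5.4]
grip_width: 0.458
```

Contact. Releasing and retreating upward.

```bash
python3 -m handwheel '[[[0,0,0,0,0,0,0.045],[0,0,0,0,0,0,0.06],[0,0,0,0,0,0,0.07],[0,0,-0.02,0,0,0,0.07],[0,0,-0.06,0,0,0,0.07],[0,0,-0.12,0,0,0,0.07],[0,0,-0.16,0,0,0,0.07],[0,0,-0.2,0,0,0,0.07]]]'
python3 - <<'E'
from h import *
cv2.imwrite('pics/w20.png',manip.camera('wrist'))
cv2.imwrite('pics/s20.png',manip.camera('side'))
im=manip.camera('top');KM=cam('top');cv2.imwrite('pics/t20.png',im)
E
```

```text
clock: 34.38
position: [0.5947, -0.2617, 0.1793]
ee_rot: [0.76, 0.65, 0.0, 0.001]
ft_force: [0.3, -0.2, -0.3]
grip_width: 0.824
```

View pics/w20.png

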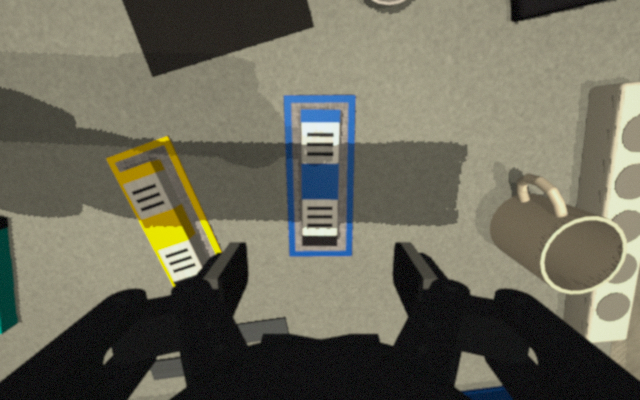

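View pics/s20.png

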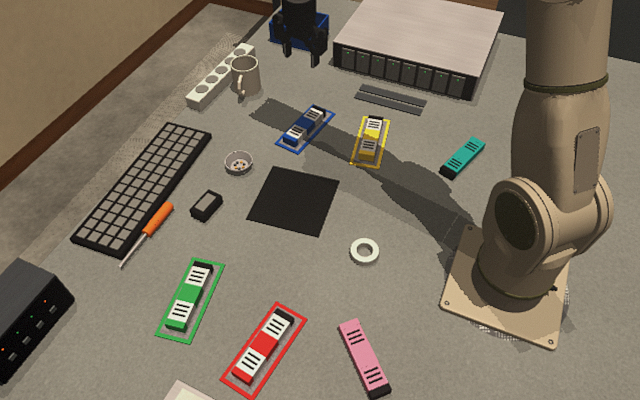

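View pics/t20.png

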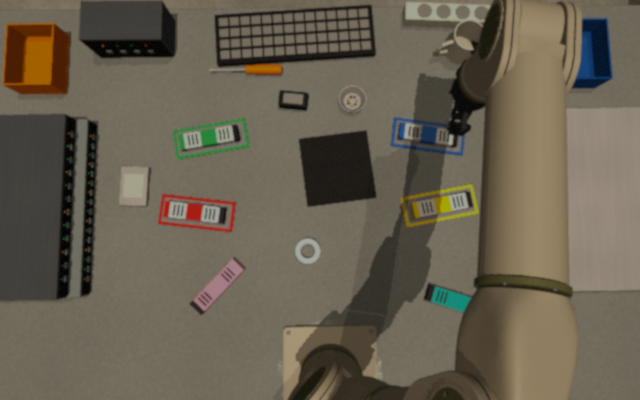

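All four carriers are in their trays, and the dish at (352,99) and adapter at (293,99) haven't moved. A numeric check of each carrier band against its tray, then I'll hand in.

Run:
```python
from h import *
T=dict(red=(401.5,335),yellow=(412.4,-287.8),green=(594.3,301.6),blue=(593.5,-264.7))
for n in('top','side'):
    im=manip.camera(n);KM=cam(n)
    for c,t in T.items():
        m=hue(im,c)
        P=toplane(np.argwhere(m)[:,::-1],KM,.026)[:,:2]*1000
        d=np.hypot(*(P-t).T);Q=P[d<26]   # band on top
        (q,s,a)=cv2.minAreaRect(Q.astype(np.float32))
        print(n,c,'band-tray',np.round(np.array(q)-t,1),np.round(s,0),round(a,1))
```

```text
top red band-tray [1.2 1.1] [38. 42.] 82.1
top yellow band-tray [ 1.4 -6.3] [28. 43.] 87.6
top green band-tray [-2.5  0.8] [41. 35.] 10.7
top blue band-tray [-0.3  4.5] [34. 39.] 81.0
side red band-tray [ 0.3 -0.4] [39. 50.] 82.2
side yellow band-tray [ 2.2 -7.6] [41. 28.] 11.6
side green band-tray [-0.3  0.2] [51. 38.] 9.2
side blue band-tray [3.7 2.3] [36. 41.] 81.0
```

```bash
python3 -c "
from workcell import manip
print(manip.get_obs()['clock']);print(manip.hand_in())"
```

```text
34.625
the job is handed in; nothing more can be done
None
```

All four drive carriers are on their own trays, flat and vent-slot side up. I moved yellow and green first, then red and blue, and handed the job in at 34.6 s with the gripper lifted clear.

**First grasp:** my first try on yellow closed just above it. The fingertips sit about 35 mm behind the reported TCP at that opening. The carrier didn't move, and I grasped deeper from then on.

**Final checks:**

| Carrier | Band centre to tray centre (limit 16 mm) |
|---|---|
| Red | within 2 mm in both fixed views |
| Green | within 3 mm in both fixed views |
| Blue | within 5 mm in both fixed views |
| Yellow | under 1 mm on the earlier unshadowed top view; 6–8 mm at the end |

- **Yellow disagreement:** in the final views only 28 mm of the roughly 40 mm yellow band was picked up, because the arm's shadow fell on it. I trust the earlier reading, and both are within the limit.
- **Bystanders:** the screw dish and power adapter show no movement in the before and after pictures. I compared those by eye and did not measure them.

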